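# Loosen the knurled locking ring and free the axe head

## Task

Free the stone axe head in the specimen holder without touching it: with a fingertip, roll the big knurled locking ring anticlockwise (seen from above) through two full turns, stopping with its pointer back at the mark on the base. Then push the freed sliding jaw by its thumb tab, away from the axe head, until it stands fully open against its stop. Do not move the jaw before the ring is loosened, grip or lift nothing, leave the axe head and the things around it where they are, and finish clear of everything.

Things in the scene. Friction and masses are not known exactly. Their poses are not given: they have to be found in the camera images.
- holder: Grey cast specimen holder fixed to the bench. Origin on the bench: base plate x -65..65, y -95..145, 18 mm high. Along its +y: fixed jaw (y -75..-62, x -45..45, up to 52 mm), axe head, sliding jaw, locking ring (axis at x 0, y 90). Own -x is the front, with the thumb tab. z up. A small white mark lies on the base at the ring's -x side (x -63..-48, y 90).
- ring_centre (a point): Centre of the aluminium locking ring, on its vertical axis: disc 90 mm across, 26 mm thick (30..56 mm above the bench), 40 upright ridges 2.5 mm proud round the rim. Too wide to grip. Hub 22 mm across, 6 mm high on top. Below it only a 54 mm boss and the base. Rim clear all round (jaw at least 16 mm off). Axes turn with it.
- ring_pointer (a point): On the dark pointer bar on the ring's top face, 36 mm from the axis, 59 mm above the bench. At the start, and after every full turn, it points along the holder's -x, at the white mark.
- ring (a joint): Ring angle, rad, counted through full turns: 0 at the start (tight, pointer at the mark), growing anticlockwise seen from above; two turns are 12.57. Friction 0.05 N m (1 to 2 N along the rim); stays where left; stops at -0.02 and 18.9. A finger pressed on the rim drives it by friction and ridges.
- jaw_tab (a point): Centre of the sliding jaw's upright steel thumb tab, 43 mm above the bench: 18 mm in holder x, 12 in y, 23..63 mm above the bench; 88 mm in front (-x) of the holder's middle, free bench on both y sides. A bar 23..35 mm above the bench joins it to the jaw plate (x -45..45, 14 mm thick, up to 52 mm, same y). Axes as the holder's.
- jaw (a joint): Opening of the sliding jaw, m, along the holder's +y (towards the ring): 0 closed on the axe head, 0.030 fully open at the stop; starts at 0 to 0.003. About 2 N of friction; stays where left. The ring does not physically block it: moving it early is a fault.
- axe_centre (a point): Centre of the loose grey stone axe head lying on the base between the jaws: about 66 mm along the holder's x, 38 mm across y, 24 mm high, 18 mm above the bench. Not to be disturbed.
- spare_centre (a point): Centre of a loose smaller plain aluminium ring (52 mm across, 14 mm high) lying on the bench behind the holder. A bystander.
- vial_centre (a point): Centre of a small standing glass vial (28 mm across, 50 mm high) on the bench behind the holder. A bystander.
- sherd_centre (a point): Centre of a loose flat terracotta sherd (about 50 by 50 by 8 mm) on the bench beside the fixed jaw. A bystander.
- magnifier_centre (a point): Centre of the lens of a hand magnifier lying on the bench: steel rim 72 mm across, 11 mm high, black handle 95 mm long along its own -x. A bystander.
- axe_head: The same loose axe head; its origin is under its middle, on the base's top face.

How it is judged (in metres and radians):
On the way, in this order (a step that is already met when the one before it is completed fails the run):
1. the ring has been loosened by one full turn (value of joint ring above 6.28319 rad).
2. the ring has been loosened by two full turns, pointer within 30 degrees of the mark (value of joint ring between 12.0464 and 13.0864 rad), for 0.2 s.
3. the jaw has been pushed fully open (value of joint jaw above 0.024 m), for 0.2 s.
At the end, for the whole second after the job is handed in: The ring stands two full turns looser than at the start (12.57 rad, within 0.52 rad or 30 degrees) and at rest, the jaw is open by more than 24 of its 30 mm, the axe head lies within 8 mm and every bystander within 20 mm of where it was (all of step 2 and velocity of joint ring between -0.05 and 0.05 rad/s and value of joint jaw above 0.024 m and distance of axe_centre from where it was at the start of the episode below 0.008 m and distance of each of spare_centre, vial_centre, sherd_centre, magnifier_centre from where it was at the start of the episode below 0.02 m); the robot touches nothing.
It fails at once if the jaw is moved (opened past 8 mm) before the ring is two turns loose (value of joint jaw above 0.008 m and value of joint ring below 12.0464 rad).
It fails at once if the robot touches the axe head (contact force between any of the arm, the fingers and axe_head above 0.3 N).
It fails at once if the axe head is moved or lifted by 8 mm (distance of axe_centre from where it was at the start of the episode above 0.008 m).
It fails at once if a bystander is moved or lifted by 20 mm (distance of any of spare_centre, vial_centre, sherd_centre, magnifier_centre from where it was at the start of the episode above 0.02 m).
It also fails if it takes over 64 s, if anything falls off the work surface, if the arm or the gripper's body presses on something with over 40 N, if the wrist force passes 120 N, or if a joint passes its speed limit or range.

## Robot

A 6-joint arm with a two-finger parallel gripper is mounted at the origin on the work surface. World frame = base frame: x ahead of the robot, y to its left, z up, the work surface at z = 0. Lengths are in m, angles in degrees, forces in N, time in s.
With the tool pointing down it reaches from about 0.25 to 0.725 m from the base axis. Payload 9.7 kg.
Tool frame: the origin (TCP) lies midway between the tips of the shut fingers; the grasp point (between the pads) lies 19 mm behind it; z points along the fingers, y is the line along which they close (so a half turn about z gives the same grasp; the last joint's range is limited). The gripper opens to 85 mm and grips with 20 to 120 N. Pads are 22 mm wide; open, the fingers measure 114 mm over their backs; the gripper's body (76 mm by 85 mm) begins 54 mm behind the grasp point. The pads swing forward as they close: fully open they stand 13 mm farther back than shut.
Start: joints at [-72.135, 4.979, 10.078, 95.1, 0, 90], TCP at [0.169, -0.523, 0.231] pointing down, gripper open.
Joint ranges: [-179.16, 179.16], [-48.56, 103.87], [-65.8, 70.77], [-126.05, 130.52], [-82.76, 87.17], [-180, 180]. Speed limits (degrees/s): [127.2, 127.2, 147.25, 180, 180, 180].

## Interface

Orientations are given as [roll, pitch, yaw] about the fixed x, y, z axes, in that order (R = Rz(yaw) Ry(pitch) Rx(roll)).
In Python, from workcell import bot gives the robot as it stands. The module is installed in compiled form; this text tells all that it offers.
- The arm moves only by the tool send_rows, never from a script. Its argument "moves" is one flat list of numbers, 7 for each row, row after row: the shift along the world's x, y, z normalised to -1 to 1, where 1 is 0.025 m, then the turn, a rotation vector about the world's x, y, z normalised to -1 to 1, where 1 is 0.15 rad, then the closure, from -1 (fully open) to 1 (shut), so that 0 is half open. A call has 1 to 8 rows; each row shifts and turns the commanded pose from where the row before left it; what a row does not reach is not made up. A row lasts 1/8 s, in which the tool goes at most 62.5 mm and 10.7 degrees, less where a joint would pass 70% of its speed; a pose out of reach is approached as far as the arm can. A call with a number of a shift or a turn outside -1 to 1 is refused whole. A call with a gripper value outside its range is refused whole. The fingers move at their own pace and stop on an object; "squeeze" is the grip in N (left out, the last holds). Time passes only in rows, so rows that do not move let the fingers close. It gives the time, the measured TCP pose, the force, the opening and the grip force at its end, in the units of the state.
- bot.get_obs(): the state, without advancing time (a new reading comes with each control period).
- bot.camera(name): name is "scene" or "top" or "wrist"; returns a dict with "color" (420x560x3 uint8, red, green, blue), "camera_matrix" (3x3 intrinsics, pixels), "D" ([k1, k2, p1, p2, k3] as OpenCV has them; the pictures are not rectified), "R" (3x3) and "t" (3): a world point X has camera coordinates R X + t. Camera axes: x right, y down, z forward; pixel columns grow to the right and rows downward; lengths in m; the calibration is good to about 2 mm. A picture is of the moment at which its call begins. There is no depth.
- bot.job_done(): hands the job in; it is judged then, once.
Trained networks look in the newest picture that a camera, given by its name, has taken for a name from the list of things; names that differ only in an ending like _2 or _b are one class to them, and where a whole thing is asked for, a point or a joint stands for the part that bears it (a point fixed in the world has none). Each returns a list of dicts, best first, with "p" (0 to 1); they miss things now and then, are a little off and sometimes report something else, mostly with a low value. They report only what shows in the picture. A call takes as long as a camera call.
- bot.boxes_of(camera, query): "extent" ([left, top, right, bottom] in pixels, round what is visible of it).
- bot.trace(camera, query): "region" (420x560 bool, what is visible of it) and "extent" ([left, top, right, bottom] in pixels, round what is visible of it).
- bot.landmark_of(camera, query): "pixel" ([column, row] in pixels: a listed point, or the origin of a listed thing).
The state is a dict: "time": time; "q": joint angles; "qd": joint speeds; "joint_efforts": joint torques, N m; "ee_pos": TCP position; "tcp_rot": TCP orientation; "wrist_force": force on the tool from outside, world axes, zero at the start; "torque": the same for the moment, N m; "opening": finger opening in m; "grasp_force": force on a finger pad.
Only numpy, scipy, OpenCV 4.12 (cv2) and the standard library are available. Lean on these libraries where they do the work, as an engineer would, in place of code of your own. Each camera call takes 0.05 s, during which the arm holds its last target. There are 200 camera calls.

## Working session

There is one attempt and no reset: what is moved stays moved. The work goes in short steps, Python scripts to look and compute and a tool call to move; the robot and the scene stay as the last step left them, time stands still between calls to the robot, and variables do not carry over. Pictures are saved under pics/ and viewed, at most 10 in all, crops included, and the job is handed in when it is done.

Besides the shell and the picture viewer there is one more tool, called after "Call:" in YAML: its name, and indented under it one key for each argument. send_rows: Moves the arm, as the interface text tells. Its arguments: {"type":"object","properties":{"moves":{"type":"array"},"squeeze":{"type":"number"}},"required":["moves"]}

```bash
mkdir -p pics; cat > h.py <<'E'
import numpy as np, cv2
from workcell import bot
def ray(c,px):
    u=cv2.undistortPoints(np.array([[px]],float),c["camera_matrix"],np.array(c["D"],float))[0,0]
    R=np.array(c["R"]);t=np.array(c["t"])
    return -R.T@t, R.T@np.array([u[0],u[1],1.])
def onz(c,px,z):
    o,d=ray(c,px); return o+d*(z-o[2])/d[2]
def save(c,n): cv2.imwrite(f"pics/{n}.png",c["color"][:,:,::-1])
E
python3 - <<'E'
from h import *
print({k:np.round(v,3) for k,v in bot.get_obs().items()})
Z=dict(holder=0,ring_centre=.043,ring_pointer=.059,jaw_tab=.043,axe_centre=.030,spare_centre=.007,vial_centre=.025,sherd_centre=.004,magnifier_centre=.005)
for n in("top","scene"):
    c=bot.camera(n); save(c,n+"0")
    print(n,np.round(-np.array(c["R"]).T@c["t"],3))
    for k,z in Z.items():
        for d in bot.landmark_of(n,k)[:2]:
            print(k,round(d["p"],2),np.round(d["pixel"]),np.round(onz(c,d["pixel"],z),4))
E
```

```text
{'time': np.float64(0.0), 'q': array([-72.136,   5.01 ,  10.033,  95.101,  -0.   ,  89.999]), 'qd': array([ 0.021, -0.037,  0.037, -0.039, -0.075,  0.01 ]), 'joint_efforts': array([ 3.0000e-03, -5.2040e+01,  4.6479e+01,  1.7000e-02, -0.0000e+00,
        0.0000e+00]), 'ee_pos': array([ 0.169, -0.523,  0.231]), 'tcp_rot': array([-179.922,    0.   ,   17.865]), 'wrist_force': array([-0.375,  0.393, -0.556]), 'torque': array([ 0.01 ,  0.023, -0.006]), 'grasp_force': np.float64(0.0), 'opening': np.float64(0.085)}
top [ 0.473 -0.124  0.885]
holder 0.65 [252. 243.] [ 0.5378 -0.0646  0.    ]
ring_centre 0.76 [216. 256.] [0.5063 0.011  0.043 ]
ring_pointer 0.95 [219. 269.] [4.778e-01 4.000e-04 5.900e-02]
jaw_tab 0.8 [270. 275.] [ 0.4667 -0.1077  0.043 ]
jaw_tab 0.19 [259. 186.] [ 0.6621 -0.078   0.043 ]
axe_centre 0.57 [269. 232.] [ 0.5613 -0.1023  0.03  ]
spare_centre 0.55 [222. 194.] [0.6493 0.0091 0.007 ]
vial_centre 0.55 [258. 188.] [ 0.6622 -0.0756  0.025 ]
sherd_centre 0.69 [302. 212.] [ 0.6121 -0.1757  0.004 ]
magnifier_centre 0.89 [402. 274.] [ 0.4755 -0.4041  0.005 ]
scene [ 1.103 -0.48   0.694]
holder 0.73 [277. 218.] [ 0.5532 -0.0715  0.    ]
ring_centre 0.71 [296. 173.] [0.5094 0.015  0.043 ]
ring_centre 0.61 [282. 160.] [0.4565 0.018  0.043 ]
ring_pointer 0.73 [281. 165.] [ 0.4835 -0.0046  0.059 ]
ring_pointer 0.55 [338. 223.] [ 0.6803 -0.0287  0.059 ]
jaw_tab 0.92 [235. 190.] [ 0.4713 -0.1137  0.043 ]
axe_centre 0.81 [266. 216.] [ 0.5604 -0.1026  0.03  ]
axe_centre 0.29 [279. 162.] [0.446  0.0195 0.03  ]
vial_centre 0.86 [314. 247.] [ 0.6737 -0.0797  0.025 ]
sherd_centre 0.66 [247. 268.] [ 0.6224 -0.1945  0.004 ]
magnifier_centre 0.61 [108. 269.] [ 0.464 -0.399  0.005]
```

```bash
python3 - <<'E'
from h import *
a=cv2.imread("pics/top0.png")[130:330,150:350]
cv2.imwrite("pics/topc.png",cv2.resize(a,(600,600),interpolation=cv2.INTER_CUBIC))
a=cv2.imread("pics/scene0.png")[110:310,160:400]
cv2.imwrite("pics/scenec.png",cv2.resize(a,(720,600),interpolation=cv2.INTER_CUBIC))
E
```

```text
(no output)
```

View pics/topc.png

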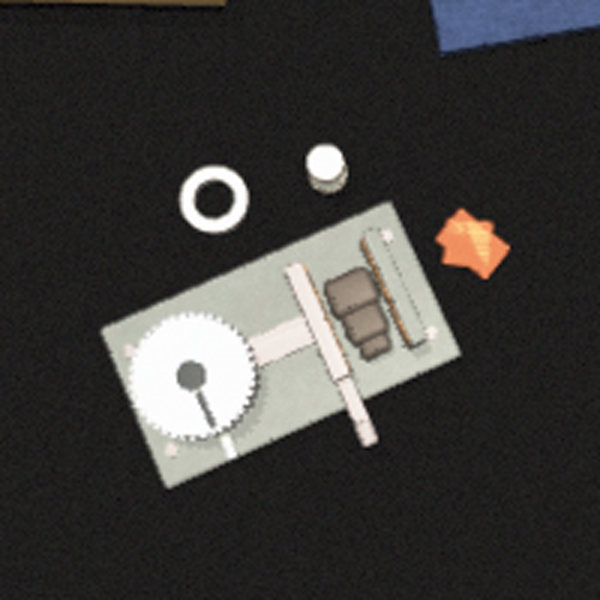

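View pics/scenec.png

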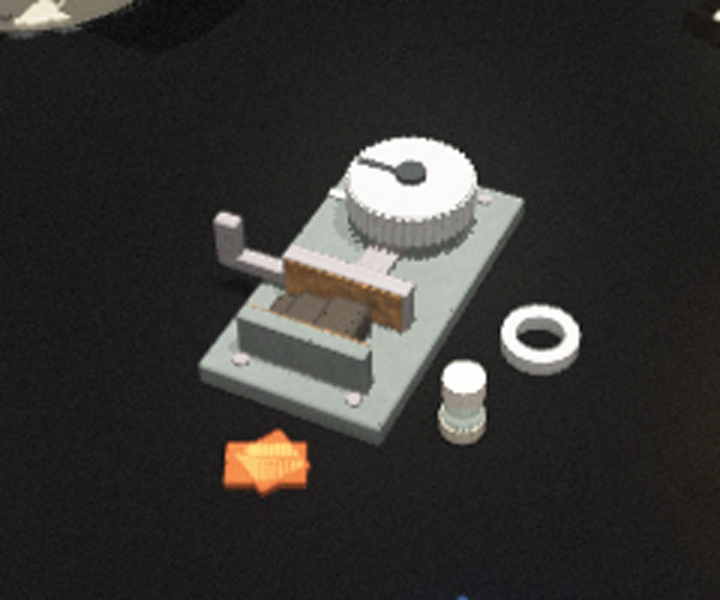

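The crop shows the ring hub at about (191,375) and the pointer running towards (212,425), with the mark at (230,445). The tab is at (368,435), and the base corners are at (102,328), (390,202), (461,355) and (167,487). The bystanders are well clear of the ring. Next I fit the holder pose.

```bash
python3 - <<'E'
from h import *
from scipy.optimize import least_squares
c=bot.camera("top")
L=[((102,328),(65,145,18)),((390,202),(65,-95,18)),((461,355),(-65,-95,18)),((167,487),(-65,145,18)),((191,375),(0,90,62))]
P=[onz(c,(150+(u+.5)/3-.5,130+(v+.5)/3-.5),l[2]/1e3)[:2] for (u,v),l in L]; P=np.array(P); A=np.array([l[:2] for _,l in L])/1e3
def T(p,a): 
    s,k=np.sin(p[2]),np.cos(p[2]); return a@np.array([[k,-s],[s,k]]).T+p[:2]
r=least_squares(lambda p:(T(p,A)-P).ravel(),[.54,-.07,.4])
p=r.x; print(p,np.degrees(p[2]),np.round(r.fun.reshape(-1,2)*1e3,1))
print("ring",T(p,np.array([[0,.09]])),"hub meas",P[4])
tab=onz(c,(150+368/3,130+434/3),.063)[:2]; k=np.array([np.cos(p[2]),np.sin(p[2])]);d=tab-p[:2]; print("tab",tab,d@k,d@np.array([-k[1],k[0]]))
E
```

```text
[ 0.54608715 -0.06771774  0.44155676] 25.29933859880846 [[ 0.1  1.8]
 [ 2.  -1.2]
 [-0.5 -1.5]
 [-1.7  0.8]
 [ 0.2  0.1]]
ring [[0.50762588 0.01365013]] hub meas [0.50740307 0.01352911]
tab [ 0.46831392 -0.11324325] -0.08976901394556379 -0.007922852271732698
```

Call:
send_rows:
  moves: [0.5, 0.95, 0, 0, 0, 0.108, 1, 0.5, 0.95, 0, 0, 0, 0.108, 1, 0.5, 0.95, 0, 0, 0, 0.108, 1, 0.5, 0.95, 0, 0, 0, 0.108, 1, 0.5, 0.95, 0, 0, 0, 0.108, 1, 0.5, 0.95, 0, 0, 0, 0.108, 1, 0.5, 0.95, 0, 0, 0, 0.108, 1, 0.5, 0.95, 0, 0, 0, 0.108, 1]
  squeeze: 40

```text
time: 2.05
ee_pos: [0.269, -0.3327, 0.2314]
tcp_rot: [180.0, -0.0, 25.3]
wrist_force: [1.3, -0.3, 0.1]
opening: -0.0
grasp_force: 0.0
```

Call:
send_rows:
  moves: [0.5, 0.95, 0, 0, 0, 0, 1, 0.5, 0.95, 0, 0, 0, 0, 1, 0.5, 0.95, 0, 0, 0, 0, 1, 0.5, 0.95, 0, 0, 0, 0, 1, 0.5, 0.95, 0, 0, 0, 0, 1, 0.5, 0.95, 0, 0, 0, 0, 1, 0.5, 0.95, 0, 0, 0, 0, 1, 0.5, 0.95, 0, 0, 0, 0, 1]

```text
time: 3.05
ee_pos: [0.3691, -0.1426, 0.2314]
tcp_rot: [180.0, -0.0, 25.3]
wrist_force: [0.4, 0.1, 0.5]
opening: -0.0001
grasp_force: 0.0
```

Call:
send_rows:
  moves: [0.33, 0.61, -0.5, 0, 0, 0, 1, 0.33, 0.61, -0.5, 0, 0, 0, 1, 0.33, 0.61, -0.5, 0, 0, 0, 1, 0.33, 0.61, -0.5, 0, 0, 0, 1, 0.33, 0.61, -0.5, 0, 0, 0, 1, 0.33, 0.61, -0.5, 0, 0, 0, 1, 0.33, 0.61, -0.5, 0, 0, 0, 1, 0.33, 0.61, -0.5, 0, 0, 0, 1]

```text
time: 4.05
ee_pos: [0.4351, -0.0209, 0.1309]
tcp_rot: [180.0, -0.0, 25.3]
wrist_force: [-0.4, 0.1, -0.1]
opening: 0.0002
grasp_force: 0.0
```

Call:
send_rows:
  moves: [0, 0, -0.62, 0, 0, 0, 1, 0, 0, -0.62, 0, 0, 0, 1, 0, 0, -0.62, 0, 0, 0, 1, 0, 0, -0.62, 0, 0, 0, 1, 0, 0, -0.62, 0, 0, 0, 1, 0, 0, -0.62, 0, 0, 0, 1, 0.25, 0.12, 0, 0, 0, 0, 1, 0.25, 0.12, 0, 0, 0, 0, 1]

```text
time: 5.05
ee_pos: [0.448, -0.0153, 0.0387]
tcp_rot: [180.0, -0.0, 25.3]
wrist_force: [-0.1, -0.1, -0.0]
opening: -0.0001
grasp_force: 0.0
```

Call:
send_rows:
  moves: [0.072, 0.034, 0, 0, 0, 0, 1, 0.072, 0.034, 0, 0, 0, 0, 1, 0.072, 0.034, 0, 0, 0, 0, 1, 0, 0, 0, 0, 0, 0, 1]

```text
time: 5.55
ee_pos: [0.4527, -0.0129, 0.0383]
tcp_rot: [180.0, -0.0, 25.3]
wrist_force: [0.1, -0.4, -0.4]
opening: -0.0004
grasp_force: 0.0
```

Call:
send_rows:
  moves: [0.036, 0.017, 0, 0, 0, 0, 1, 0.036, 0.017, 0, 0, 0, 0, 1, 0, 0, 0, 0, 0, 0, 1]

```text
time: 5.92
ee_pos: [0.4545, -0.0121, 0.0383]
tcp_rot: [180.0, 0.0, 25.3]
wrist_force: [0.3, -0.5, 0.5]
opening: -0.0004
grasp_force: 0.0
```

```bash
python3 - <<'E'
from h import *
c=bot.camera("top"); save(c,"t1")
a=c["color"][200:300,170:290,::-1]; w=bot.camera("wrist")["color"][:,:,::-1]
a=cv2.resize(a,(480,400),interpolation=cv2.INTER_CUBIC); w=cv2.resize(w,(320,240))
b=np.zeros((400,800,3),np.uint8); b[:,:480]=a; b[:240,480:]=w
cv2.imwrite("pics/v1.png",b)
for n in("top","scene","wrist"): bot.camera(n) if n=="scene" else 0; print(n,[(round(d["p"],2),np.round(d["pixel"])) for d in bot.landmark_of(n,"ring_pointer")])
E
```

```text
top []
scene [(0.75, array([313., 243.])), (0.66, array([278., 164.]))]
wrist [(0.86, array([277., 245.]))]
```

View pics/v1.png

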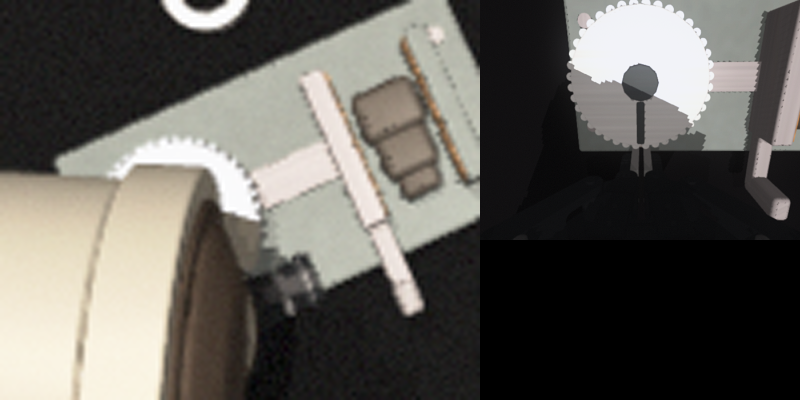

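Call:
send_rows:
  moves: [0.036, 0.017, 0, 0, 0, 0, 1, 0.036, 0.017, 0, 0, 0, 0, 1, 0, 0, 0, 0, 0, 0, 1]

```text
time: 6.6
ee_pos: [0.4563, -0.0112, 0.0383]
tcp_rot: [180.0, -0.0, 25.3]
wrist_force: [-0.1, -0.4, -0.5]
opening: 0.0001
grasp_force: 0.0
```

Call:
send_rows:
  moves: [0.036, 0.017, 0, 0, 0, 0, 1, 0, 0, 0, 0, 0, 0, 1]

```text
time: 6.85
ee_pos: [0.4572, -0.0108, 0.0383]
tcp_rot: [-180.0, -0.0, 25.3]
wrist_force: [0.1, 0.3, -0.3]
opening: -0.0002
grasp_force: 0.0
```

```bash
python3 - <<'E'
from h import *
w=bot.camera("wrist"); save(w,"w1"); print(w["camera_matrix"],np.round(w["R"],3),np.round(-w["R"].T@w["t"],3), w["D"])
E
```

```text
[[352.68689482   0.         281.79030617]
 [  0.         352.68689482 210.91896067]
 [  0.           0.           1.        ]] [[ 0.427 -0.904  0.   ]
 [-0.867 -0.409  0.285]
 [-0.258 -0.122 -0.959]] [0.523 0.019 0.18 ] [0.03102738 0.         0.         0.         0.        ]
```

View pics/w1.png

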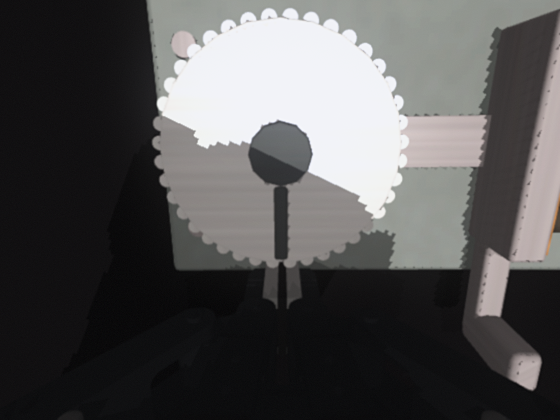

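Call:
send_rows:
  moves: [0.036, 0.017, 0, 0, 0, 0, 1, 0, 0, 0, 0, 0, 0, 1]

```text
time: 7.15
ee_pos: [0.4581, -0.0103, 0.0383]
tcp_rot: [180.0, -0.0, 25.3]
wrist_force: [-0.8, 0.4, -0.1]
opening: 0.0002
grasp_force: 0.0
```

Call:
send_rows:
  moves: [0.036, 0.017, 0, 0, 0, 0, 1, 0, 0, 0, 0, 0, 0, 1]

```text
time: 7.4
ee_pos: [0.4583, -0.0102, 0.0382]
tcp_rot: [180.0, 0.1, 25.3]
wrist_force: [-4.6, -2.1, 3.1]
opening: 0.0001
grasp_force: 2.5
```

Call:
send_rows:
  moves: [0.036, 0.017, 0, 0, 0, 0, 1, 0, 0, 0, 0, 0, 0, 1]

```text
time: 7.65
ee_pos: [0.4584, -0.0102, 0.0382]
tcp_rot: [180.0, 0.2, 25.3]
wrist_force: [-9.0, -4.0, 5.6]
opening: -0.0001
grasp_force: 5.3
```

```bash
cat >> h.py <<'E'
C=np.array([.5075,.0136]); YAW=np.radians(25.3); Rh=np.array([[np.cos(YAW),-np.sin(YAW)],[np.sin(YAW),np.cos(YAW)]])
def top_view(c,z,C=C,n=240,mm=.5):
    "rectified view in holder axes: column = u, row = -v, n*mm wide"
    g=(np.arange(n)-n/2+.5)*mm/1e3; U,V=np.meshgrid(g,-g)
    W=np.c_[np.c_[U.ravel(),V.ravel()]@Rh.T+C,np.full(n*n,z)]
    px,_=cv2.projectPoints(W,cv2.Rodrigues(np.array(c["R"]))[0],np.array(c["t"]),c["camera_matrix"],np.array(c["D"]))
    m=px.reshape(n,n,2).astype(np.float32)
    return cv2.remap(c["color"],m[...,0],m[...,1],cv2.INTER_LINEAR)
E
python3 - <<'E'
from h import *
w=bot.camera("wrist")
v=top_view(w,.062); g=v.max(2)
m=(g<95).astype(np.uint8); m=cv2.morphologyEx(m,cv2.MORPH_OPEN,cv2.getStructuringElement(cv2.MORPH_ELLIPSE,(21,21)))
n,l,s,ce=cv2.connectedComponentsWithStats(m)
for i in range(1,n): print(s[i],"u,v mm",(ce[i][0]-119.5)*.5,-(ce[i][1]-119.5)*.5)
cv2.imwrite("pics/v2.png",cv2.resize(np.hstack([v,top_view(w,.056)])[:,:,::-1],(800,400)))
t=bot.camera("top")
E
```

```text
[    0     0   240   240 25218] u,v mm -7.200491712269013 14.693135855341424
[101 103  24  27 480] u,v mm -3.5625 1.77708333333333
```

View pics/v2.png

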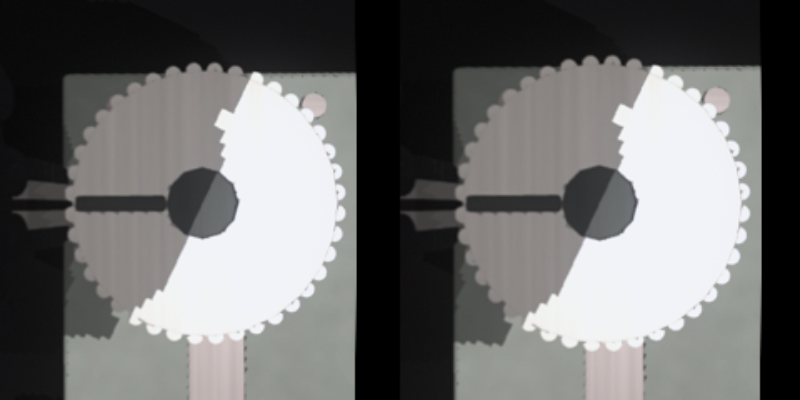

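The contact at 54.7 mm and the rectified view (rim about 43.8 mm in radius, centre within about 1 mm of my estimate) agree. Next I plan the orbit as the ring's outline offset by the finger's half-size.

```bash
cat > plan.py <<'E'
from h import *
def path(rho,hu=11,hv=6,c0=(.4,-.5)):
    "closed finger path (mm, holder axes about C), anticlockwise from (-u,0), and ideal ring angle"
    P=[];A=[]
    ph=np.pi; ang=0
    corners=[(-hu,-hv,np.pi),(hu,-hv,1.5*np.pi),(hu,hv,0),(-hu,hv,.5*np.pi)]
    P.append((-hu-rho,0))
    for x,y,a in corners:
        for t in np.linspace(a,a+np.pi/2,80): P.append((x+rho*np.cos(t),y+rho*np.sin(t)))
    P.append((-hu-rho,0))
    P=np.array(P)+c0; s=np.r_[0,np.cumsum(np.linalg.norm(np.diff(P,axis=0),axis=1))]
    return P,s
def rows(s0,step,n,rho,cmd=None,**k):
    P,s=path(rho,**k); L=s[-1]
    f=lambda q:np.array([np.interp(q%L,s,P[:,0]),np.interp(q%L,s,P[:,1])])@Rh.T/1e3+C
    p=f(s0) if cmd is None else np.array(cmd); out=[]
    for i in range(1,n+1):
        d=np.round((f(s0+i*step)-p)/.025,2); p=p+d*.025; out+=[d[0],d[1],0,0,0,0,1]
        if i%8==0: print([float(x) if x%1 else int(x) for x in out]); out=[]
    print("cmd",p.round(5),"L",L,"s",s0+n*step)
E
python3 -c "
from plan import *
rows(0,10,16,41.2,[.4599,-.0095])"
```

```text
[0.22, -0.34, 0, 0, 0, 0, 1, 0.24, -0.31, 0, 0, 0, 0, 1, 0.32, -0.25, 0, 0, 0, 0, 1, 0.36, -0.16, 0, 0, 0, 0, 1, 0.39, -0.08, 0, 0, 0, 0, 1, 0.4, 0.03, 0, 0, 0, 0, 1, 0.38, 0.12, 0, 0, 0, 0, 1, 0.36, 0.17, 0, 0, 0, 0, 1]
[0.36, 0.17, 0, 0, 0, 0, 1, 0.35, 0.19, 0, 0, 0, 0, 1, 0.3, 0.27, 0, 0, 0, 0, 1, 0.22, 0.33, 0, 0, 0, 0, 1, 0.13, 0.38, 0, 0, 0, 0, 1, 0.05, 0.39, 0, 0, 0, 0, 1, -0.06, 0.4, 0, 0, 0, 0, 1, -0.15, 0.37, 0, 0, 0, 0, 1]
cmd [0.55665 0.0325 ] L 326.86297034089773 s 160
```

Call:
send_rows:
  moves: [0.22, -0.34, 0, 0, 0, 0, 1, 0.24, -0.31, 0, 0, 0, 0, 1, 0.32, -0.25, 0, 0, 0, 0, 1, 0.36, -0.16, 0, 0, 0, 0, 1]

```text
time: 8.25
ee_pos: [0.4871, -0.0381, 0.0381]
tcp_rot: [179.9, 0.3, 25.2]
wrist_force: [-9.0, -13.5, 4.4]
opening: 0.0001
grasp_force: 7.0
```

```bash
cat >> h.py <<'E'
def pointer(c):
    "ring angle mod 360 from the dark pointer bar, 0 at the mark"
    v=top_view(c,.059).max(2).astype(float); a=np.radians(np.arange(0,360,1.)); r=np.arange(17,36,.5)
    U=.7+r[:,None]*np.cos(a); V=-.9+r[:,None]*np.sin(a)
    p=cv2.remap(v.astype(np.float32),(U/.5+119.5).astype(np.float32),(119.5-V/.5).astype(np.float32),cv2.INTER_LINEAR)
    sc=np.median(p,0); sc=np.array([np.mean(np.roll(sc,k)[:5]) for k in range(0,-360,-1)]); i=int(np.argsort(sc)[0])
    return (i+2-180)%360, sc.min(), np.percentile(sc,10)
E
python3 - <<'E'
from h import *
w=bot.camera("wrist"); save(w,"w3"); print(pointer(w)); o=bot.get_obs(); print(o["wrist_force"],((o["ee_pos"][:2]-C)@Rh*1e3).round(1))
cv2.imwrite("pics/v3.png",cv2.resize(top_view(w,.059)[:,:,::-1],(400,400)))
E
```

```text
(53, np.float32(37.70449), np.float32(115.22182))
[ -5.5874677  -13.70871353   0.98021433] [-39.7 -38.8]
```

View pics/v3.png

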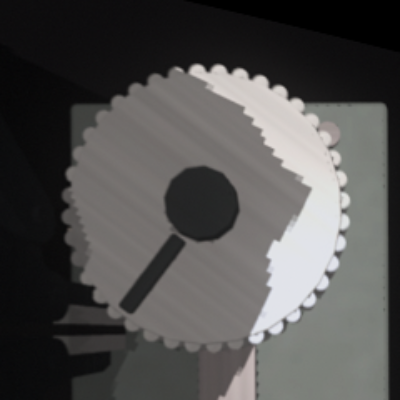

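The pointer has moved 53° anticlockwise and now points down-left at (125,310), with no slip. I continue the orbit.

Call:
send_rows:
  moves: [0.39, -0.08, 0, 0, 0, 0, 1, 0.4, 0.03, 0, 0, 0, 0, 1, 0.38, 0.12, 0, 0, 0, 0, 1, 0.36, 0.17, 0, 0, 0, 0, 1]

```text
time: 8.8
ee_pos: [0.5294, -0.0385, 0.0387]
tcp_rot: [178.9, 0.2, 24.9]
wrist_force: [16.5, -51.0, -10.7]
opening: -0.0003
grasp_force: 26.1
```

Call:
send_rows:
  moves: [0.36, 0.17, 0, 0, 0, 0, 1, 0.35, 0.19, 0, 0, 0, 0, 1, 0.3, 0.27, 0, 0, 0, 0, 1, 0.22, 0.33, 0, 0, 0, 0, 1, 0.13, 0.38, 0, 0, 0, 0, 1, 0.05, 0.39, 0, 0, 0, 0, 1, -0.06, 0.4, 0, 0, 0, 0, 1, -0.15, 0.37, 0, 0, 0, 0, 1]

```text
time: 9.8
ee_pos: [0.5605, 0.0335, 0.0391]
tcp_rot: [179.9, -0.5, 25.3]
wrist_force: [17.4, 5.3, -7.6]
opening: 0.0001
grasp_force: 8.9
```

```bash
python3 - <<'E'
from plan import *
w=bot.camera("wrist"); print(pointer(w)); o=bot.get_obs(); print(((o["ee_pos"][:2]-C)@Rh*1e3).round(1))
rows(160,10,24,41.2,[.55665,.0325])
E
```

```text
(78, np.float32(0.0), np.float32(0.0))
[56.5 -3.4]
[-0.17, 0.36, 0, 0, 0, 0, 1, -0.22, 0.34, 0, 0, 0, 0, 1, -0.29, 0.27, 0, 0, 0, 0, 1, -0.35, 0.19, 0, 0, 0, 0, 1, -0.38, 0.11, 0, 0, 0, 0, 1, -0.4, 0.01, 0, 0, 0, 0, 1, -0.39, -0.09, 0, 0, 0, 0, 1, -0.36, -0.16, 0, 0, 0, 0, 1]
[-0.37, -0.17, 0, 0, 0, 0, 1, -0.35, -0.18, 0, 0, 0, 0, 1, -0.32, -0.24, 0, 0, 0, 0, 1, -0.25, -0.32, 0, 0, 0, 0, 1, -0.16, -0.36, 0, 0, 0, 0, 1, -0.08, -0.39, 0, 0, 0, 0, 1, 0.02, -0.4, 0, 0, 0, 0, 1, 0.12, -0.38, 0, 0, 0, 0, 1]
[0.17, -0.36, 0, 0, 0, 0, 1, 0.2, -0.35, 0, 0, 0, 0, 1, 0.26, -0.3, 0, 0, 0, 0, 1, 0.33, -0.22, 0, 0, 0, 0, 1, 0.38, -0.14, 0, 0, 0, 0, 1, 0.4, -0.04, 0, 0, 0, 0, 1, 0.39, 0.05, 0, 0, 0, 0, 1, 0.37, 0.15, 0, 0, 0, 0, 1]
cmd [ 0.5204 -0.033 ] L 326.86297034089773 s 400
```

The y-side contact shows the finger half-size there is about 11 mm, not 6. I correct the path for that.

```bash
python3 - <<'E'
from plan import *
cmd=np.array([.55665,.0325]); k=dict(hu=11,hv=11,c0=(.9,-.9)); P,s=path(42.4,**k)
p=(cmd-C)@Rh*1e3; i=np.argmin(np.linalg.norm(P-p,axis=1)); print(p,P[i],s[i])
rows(s[i],10,24,42.4,cmd,**k)
E
```

```text
[52.51272093 -3.9174788 ] [ 54.3 -11.9] 166.20133425308344
[0.03, 0.1, 0, 0, 0, 0, 1, -0.17, 0.37, 0, 0, 0, 0, 1, -0.2, 0.34, 0, 0, 0, 0, 1, -0.27, 0.29, 0, 0, 0, 0, 1, -0.33, 0.23, 0, 0, 0, 0, 1, -0.38, 0.13, 0, 0, 0, 0, 1, -0.39, 0.05, 0, 0, 0, 0, 1, -0.4, -0.05, 0, 0, 0, 0, 1]
[-0.37, -0.14, 0, 0, 0, 0, 1, -0.37, -0.17, 0, 0, 0, 0, 1, -0.36, -0.17, 0, 0, 0, 0, 1, -0.34, -0.21, 0, 0, 0, 0, 1, -0.28, -0.28, 0, 0, 0, 0, 1, -0.21, -0.34, 0, 0, 0, 0, 1, -0.13, -0.38, 0, 0, 0, 0, 1, -0.03, -0.39, 0, 0, 0, 0, 1]
[0.06, -0.4, 0, 0, 0, 0, 1, 0.15, -0.37, 0, 0, 0, 0, 1, 0.17, -0.36, 0, 0, 0, 0, 1, 0.17, -0.36, 0, 0, 0, 0, 1, 0.22, -0.34, 0, 0, 0, 0, 1, 0.29, -0.27, 0, 0, 0, 0, 1, 0.35, -0.2, 0, 0, 0, 0, 1, 0.38, -0.11, 0, 0, 0, 0, 1]
cmd [ 0.4964  -0.04325] L 354.40266850616786 s 406.2013342530835
```

Call:
send_rows:
  moves: [0.03, 0.1, 0, 0, 0, 0, 1, -0.17, 0.37, 0, 0, 0, 0, 1, -0.2, 0.34, 0, 0, 0, 0, 1, -0.27, 0.29, 0, 0, 0, 0, 1, -0.33, 0.23, 0, 0, 0, 0, 1, -0.38, 0.13, 0, 0, 0, 0, 1, -0.39, 0.05, 0, 0, 0, 0, 1, -0.4, -0.05, 0, 0, 0, 0, 1]

```text
time: 10.85
ee_pos: [0.5032, 0.0715, 0.0385]
tcp_rot: [-179.7, -0.1, 25.4]
wrist_force: [1.2, 17.3, 1.1]
opening: 0.0004
grasp_force: 9.6
```

Call:
send_rows:
  moves: [-0.37, -0.14, 0, 0, 0, 0, 1, -0.37, -0.17, 0, 0, 0, 0, 1, -0.36, -0.17, 0, 0, 0, 0, 1, -0.34, -0.21, 0, 0, 0, 0, 1, -0.28, -0.28, 0, 0, 0, 0, 1, -0.21, -0.34, 0, 0, 0, 0, 1, -0.13, -0.38, 0, 0, 0, 0, 1, -0.03, -0.39, 0, 0, 0, 0, 1]

```text
time: 11.85
ee_pos: [0.4511, 0.0163, 0.0381]
tcp_rot: [-180.0, 0.0, 25.3]
wrist_force: [-1.5, 1.5, 0.7]
opening: 0.0
grasp_force: 1.1
```

Call:
send_rows:
  moves: [0.06, -0.4, 0, 0, 0, 0, 1, 0.15, -0.37, 0, 0, 0, 0, 1, 0.17, -0.36, 0, 0, 0, 0, 1]

```text
time: 12.22
ee_pos: [0.4595, -0.0127, 0.0378]
tcp_rot: [-180.0, 0.2, 25.2]
wrist_force: [-9.0, -3.2, 3.5]
opening: 0.0001
grasp_force: 4.5
```

```bash
python3 - <<'E'
from plan import *
w=bot.camera("wrist"); print(pointer(w)); o=bot.get_obs(); print(((o["ee_pos"][:2]-C)@Rh*1e3).round(1))
E
```

```text
(97, np.float32(102.27637), np.float32(140.1028))
[-54.5  -4.2]
```

The ring is at 360 + 97 = 457°, as the path predicts. Another 263° takes about 205 mm of path.

```bash
python3 - <<'E'
from plan import *
k=dict(hu=11,hv=11,c0=(.9,-.9))
moves=np.array([.03,.1,-.17,.37,-.2,.34,-.27,.29,-.33,.23,-.38,.13,-.39,.05,-.4,-.05,-.37,-.14,-.37,-.17,-.36,-.17,-.34,-.21,-.28,-.28,-.21,-.34,-.13,-.38,-.03,-.39,.06,-.4,.15,-.37,.17,-.36]).reshape(-1,2)
rows(356.2,10.25,16,42.4,np.array([.55665,.0325])+moves.sum(0)*.025,**k)
rows(356.2+164,10.25,8,42.4,**k)
E
```

```text
[0.18, -0.37, 0, 0, 0, 0, 1, 0.22, -0.34, 0, 0, 0, 0, 1, 0.31, -0.28, 0, 0, 0, 0, 1, 0.35, -0.19, 0, 0, 0, 0, 1, 0.4, -0.11, 0, 0, 0, 0, 1, 0.41, -0.01, 0, 0, 0, 0, 1, 0.4, 0.1, 0, 0, 0, 0, 1, 0.37, 0.16, 0, 0, 0, 0, 1]
[0.37, 0.18, 0, 0, 0, 0, 1, 0.37, 0.18, 0, 0, 0, 0, 1, 0.32, 0.26, 0, 0, 0, 0, 1, 0.25, 0.32, 0, 0, 0, 0, 1, 0.16, 0.38, 0, 0, 0, 0, 1, 0.07, 0.4, 0, 0, 0, 0, 1, -0.03, 0.41, 0, 0, 0, 0, 1, -0.12, 0.39, 0, 0, 0, 0, 1]
cmd [0.5619  0.02575] L 354.40266850616786 s 520.2
[-0.18, 0.37, 0, 0, 0, 0, 1, -0.17, 0.37, 0, 0, 0, 0, 1, -0.2, 0.36, 0, 0, 0, 0, 1, -0.29, 0.29, 0, 0, 0, 0, 1, -0.34, 0.22, 0, 0, 0, 0, 1, -0.39, 0.14, 0, 0, 0, 0, 1, -0.4, 0.03, 0, 0, 0, 0, 1, -0.41, -0.06, 0, 0, 0, 0, 1]
cmd [0.50235 0.06868] L 354.40266850616786 s 602.2
```

Call:
send_rows:
  moves: [0.18, -0.37, 0, 0, 0, 0, 1, 0.22, -0.34, 0, 0, 0, 0, 1, 0.31, -0.28, 0, 0, 0, 0, 1, 0.35, -0.19, 0, 0, 0, 0, 1, 0.4, -0.11, 0, 0, 0, 0, 1, 0.41, -0.01, 0, 0, 0, 0, 1, 0.4, 0.1, 0, 0, 0, 0, 1, 0.37, 0.16, 0, 0, 0, 0, 1]

```text
time: 13.28
ee_pos: [0.5287, -0.0398, 0.0384]
tcp_rot: [179.6, 0.1, 25.2]
wrist_force: [4.6, -18.0, -2.1]
opening: 0.0001
grasp_force: 8.9
```

Call:
send_rows:
  moves: [0.37, 0.18, 0, 0, 0, 0, 1, 0.37, 0.18, 0, 0, 0, 0, 1, 0.32, 0.26, 0, 0, 0, 0, 1, 0.25, 0.32, 0, 0, 0, 0, 1, 0.16, 0.38, 0, 0, 0, 0, 1, 0.07, 0.4, 0, 0, 0, 0, 1, -0.03, 0.41, 0, 0, 0, 0, 1, -0.12, 0.39, 0, 0, 0, 0, 1]

```text
time: 14.28
ee_pos: [0.5628, 0.0267, 0.0385]
tcp_rot: [180.0, -0.1, 25.3]
wrist_force: [8.2, -0.1, -4.6]
opening: 0.0
grasp_force: 4.6
```

Call:
send_rows:
  moves: [-0.18, 0.37, 0, 0, 0, 0, 1, -0.17, 0.37, 0, 0, 0, 0, 1, -0.2, 0.36, 0, 0, 0, 0, 1, -0.29, 0.29, 0, 0, 0, 0, 1]

```text
time: 14.78
ee_pos: [0.5409, 0.0616, 0.0386]
tcp_rot: [-180.0, -0.1, 25.3]
wrist_force: [1.2, 0.6, 0.3]
opening: 0.0001
grasp_force: 0.9
```

Call:
send_rows:
  moves: [0.5, 0.6, 0, 0, 0, 0, 1, 0.3, 0.36, 0, 0, 0, 0, 1, 0, 0, 0.8, 0, 0, 0, 1, 0, 0, 0.8, 0, 0, 0, 1, 0, 0, 0.8, 0, 0, 0, 1, 0, 0, 0.8, 0, 0, 0, 1]

```text
time: 15.52
ee_pos: [0.5612, 0.0848, 0.1186]
tcp_rot: [-180.0, 0.0, 25.3]
wrist_force: [-0.0, -0.3, -0.7]
opening: -0.0002
grasp_force: 0.0
```

Call:
send_rows:
  moves: [-0.84, -0.7, 0.3, 0, 0, 0, 1, -0.84, -0.7, 0.3, 0, 0, 0, 1, -0.84, -0.7, 0.3, 0, 0, 0, 1, -0.84, -0.7, 0.3, 0, 0, 0, 1, -0.84, -0.7, 0, 0, 0, 0, 1, -0.84, -0.7, 0, 0, 0, 0, 1]

```text
time: 16.27
ee_pos: [0.4347, -0.0209, 0.1484]
tcp_rot: [-180.0, 0.0, 25.3]
wrist_force: [0.6, 0.0, 0.5]
opening: -0.0002
grasp_force: 0.0
```

```bash
python3 - <<'E'
from h import *
w=bot.camera("wrist"); save(w,"w4"); print(pointer(w)); cv2.imwrite("pics/v4.png",cv2.resize(top_view(w,.059)[:,:,::-1],(400,400)))
E
```

```text
(309, np.float32(101.49082), np.float32(211.49644))
```

View pics/v4.png

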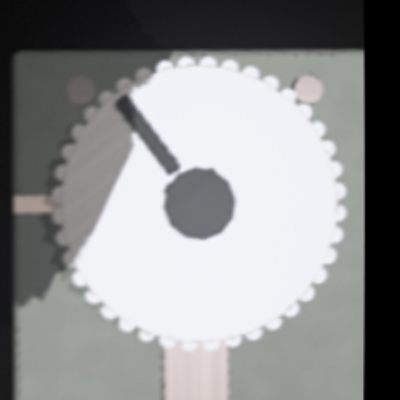

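The pointer is at (125,100), which is 309° mod 360, so the ring is at about 669° and needs 51° more. One more front stroke like the first will do it.

```bash
python3 - <<'E'
from plan import *
p=np.array([.4347,-.0209]); k=dict(hu=11,hv=11,c0=(.9,-.9)); P,s=path(42.4,**k); q=P[0]@Rh.T/1e3+C
print("approach units",(q-p)/.025); rows(0,9.75,4,42.4,p+np.round((q-p)/.025,2)*.025,**k)
E
sed -i 's/if i%8==0:/if i%8==0 or i==n:/' plan.py; python3 -c "
from plan import *
rows(0,9.75,4,42.4,hu=11,hv=11,c0=(.9,-.9))"
```

```text
approach units [1.02881153 0.45000152]
cmd [ 0.4842 -0.0394] L 354.40266850616786 s 39.0
[0.17, -0.35, 0, 0, 0, 0, 1, 0.19, -0.34, 0, 0, 0, 0, 1, 0.27, -0.28, 0, 0, 0, 0, 1, 0.33, -0.22, 0, 0, 0, 0, 1]
cmd [ 0.48442 -0.0394 ] L 354.40266850616786 s 39.0
```

Call:
send_rows:
  moves: [0, 0, -0.74, 0, 0, 0, 1, 0, 0, -0.74, 0, 0, 0, 1, 0, 0, -0.74, 0, 0, 0, 1, 0, 0, -0.74, 0, 0, 0, 1, 0, 0, -0.74, 0, 0, 0, 1, 0, 0, -0.7, 0, 0, 0, 1, 0.5, 0.22, 0, 0, 0, 0, 1]

```text
time: 17.2
ee_pos: [0.4466, -0.015, 0.0369]
tcp_rot: [-179.9, 0.1, 25.3]
wrist_force: [1.0, 0.7, 0.3]
opening: 0.0
grasp_force: 0.0
```

Call:
send_rows:
  moves: [0.27, 0.12, 0, 0, 0, 0, 1, 0.26, 0.11, 0, 0, 0, 0, 1, 0.17, -0.35, 0, 0, 0, 0, 1, 0.19, -0.34, 0, 0, 0, 0, 1, 0.27, -0.28, 0, 0, 0, 0, 1, 0.33, -0.22, 0, 0, 0, 0, 1]

```text
time: 17.95
ee_pos: [0.4853, -0.0393, 0.0386]
tcp_rot: [180.0, -0.0, 25.3]
wrist_force: [-2.2, -0.1, 1.0]
opening: 0.0001
grasp_force: 1.0
```

```bash
python3 - <<'E'
from h import *
w=bot.camera("wrist"); print(pointer(w)); o=bot.get_obs(); print(o["ee_pos"],((o["ee_pos"][:2]-C)@Rh*1e3).round(1))
E
```

```text
(355, np.float32(37.05459), np.float32(117.02175))
[ 0.48625091 -0.03977194  0.03856018] [-42.  -39.2]
```

The pointer is at 355°, so the ring is at about 715°, well within the band. Now I retract and go to the far side of the tab.

Call:
send_rows:
  moves: [-0.18, -0.46, 0, 0, 0, 0, 1, -0.18, -0.46, 0, 0, 0, 0, 1, 0, 0, 0.8, 0, 0, 0, 1, 0, 0, 0.8, 0, 0, 0, 1, 0, 0, 0.8, 0, 0, 0, 1, 0.07, -0.8, 0, 0, 0, 0, 1, 0.07, -0.8, 0, 0, 0, 0, 1]

```text
time: 18.88
ee_pos: [0.4789, -0.1029, 0.0988]
tcp_rot: [180.0, -0.1, 25.3]
wrist_force: [0.1, -0.1, 0.1]
opening: -0.0002
grasp_force: 0.0
```

Call:
send_rows:
  moves: [0.07, -0.8, 0, 0, 0, 0, 1, 0.07, -0.8, 0, 0, 0, 0, 1, 0, 0, 0, 0, 0, 0, 1]

```text
time: 19.25
ee_pos: [0.4821, -0.1433, 0.0983]
tcp_rot: [180.0, -0.0, 25.2]
wrist_force: [-0.1, 0.8, 0.4]
opening: 0.0
grasp_force: 0.0
```

```bash
python3 - <<'E'
from h import *
w=bot.camera("wrist"); print(pointer(w)); 
for n in("wrist","top","scene"):
    c=w if n=="wrist" else bot.camera(n)
    for k,z in(("jaw_tab",.043),("axe_centre",.03),("ring_pointer",.059)):
        for d in bot.landmark_of(n,k)[:1]:
            print(n,k,round(d["p"],2),((onz(c,d["pixel"],z)[:2]-C)@Rh*1e3+[0,90]).round(1))
o=bot.get_obs(); print(o["ee_pos"],((o["ee_pos"][:2]-C)@Rh*1e3+[0,90]).round(1))
E
```

```text
(182, np.float32(0.0), np.float32(0.0))
wrist jaw_tab 0.77 [-87.1  -8.5]
wrist axe_centre 0.86 [  0.6 -39.3]
wrist ring_pointer 0.75 [-35.9  92. ]
top ring_pointer 0.73 [-37.3  90.7]
scene jaw_tab 0.91 [-84.1  -9.2]
scene axe_centre 0.6 [ 18.1 -29.7]
scene ring_pointer 0.81 [-38.7  96.3]
[ 0.48259764 -0.14187131  0.09829794] [-89.  -39.9]
```

Call:
send_rows:
  moves: [0, 0, -0.74, 0, 0, 0, 1, 0, 0, -0.74, 0, 0, 0, 1, 0, 0, -0.74, 0, 0, 0, 1, -0.085, 0.18, 0, 0, 0, 0, 1, -0.085, 0.18, 0, 0, 0, 0, 1, -0.085, 0.18, 0, 0, 0, 0, 1]

```text
time: 20.6
ee_pos: [0.4765, -0.1284, 0.0435]
tcp_rot: [179.9, -0.0, 25.3]
wrist_force: [1.1, -3.0, -1.6]
opening: -0.0002
grasp_force: 1.2
```

Call:
send_rows:
  moves: [-0.085, 0.18, 0, 0, 0, 0, 1, -0.085, 0.18, 0, 0, 0, 0, 1, -0.085, 0.18, 0, 0, 0, 0, 1, -0.085, 0.18, 0, 0, 0, 0, 1, -0.085, 0.18, 0, 0, 0, 0, 1, 0, 0, 0, 0, 0, 0, 1]

```text
time: 21.35
ee_pos: [0.4652, -0.1055, 0.0426]
tcp_rot: [-180.0, 0.0, 25.3]
wrist_force: [-0.1, 1.7, 0.6]
opening: 0.0001
grasp_force: 0.0
```

Call:
send_rows:
  moves: [-0.051, 0.108, 0, 0, 0, 0, 1, 0, 0, 0, 0, 0, 0, 1]

```text
time: 21.6
ee_pos: [0.4645, -0.104, 0.0426]
tcp_rot: [179.9, 0.0, 25.3]
wrist_force: [2.2, -6.0, -2.0]
opening: 0.0001
grasp_force: 3.2
```

Call:
send_rows:
  moves: [-0.034, 0.072, 0, 0, 0, 0, 1, -0.017, 0.036, 0, 0, 0, 0, 1, 0, 0, 0, 0, 0, 0, 1]

```text
time: 21.98
ee_pos: [0.4643, -0.1037, 0.0428]
tcp_rot: [179.6, 0.0, 25.2]
wrist_force: [9.3, -20.7, -7.4]
opening: -0.0001
grasp_force: 10.9
```

```bash
python3 - <<'E'
from h import *
for n in("wrist","scene"):
    c=bot.camera(n)
    for k,z in(("jaw_tab",.043),("axe_centre",.03),("ring_pointer",.059)):
        for d in bot.landmark_of(n,k)[:1]:
            print(n,k,round(d["p"],2),((onz(c,d["pixel"],z)[:2]-C)@Rh*1e3+[0,90]).round(1))
E
```

```text
wrist jaw_tab 0.82 [-86.8  20.5]
wrist axe_centre 0.64 [ -0.7 -39.8]
wrist ring_pointer 0.65 [ -3.2 -32. ]
scene jaw_tab 0.6 [-83.8  21.5]
scene axe_centre 0.59 [  0.7 -40.1]
scene ring_pointer 0.97 [-39.   93.2]
```

The tab is against its stop: it moved 29 mm and the force rises without further travel. Now I back off and lift.

Call:
send_rows:
  moves: [0.17, -0.36, 0, 0, 0, 0, 1, 0.17, -0.36, 0, 0, 0, 0, 1, 0, 0, 0.8, 0, 0, 0, 1, 0, 0, 0.8, 0, 0, 0, 1, 0, 0, 0.8, 0, 0, 0, 1, -0.5, -0.8, 0.8, 0, 0, 0, 1, -0.5, -0.8, 0.8, 0, 0, 0, 1, -0.5, -0.8, 0.8, 0, 0, 0, 1]

```text
time: 23.38
ee_pos: [0.4336, -0.1791, 0.1633]
tcp_rot: [-180.0, 0.0, 25.3]
wrist_force: [0.2, -0.1, 0.3]
opening: -0.0002
grasp_force: 0.0
```

Call:
send_rows:
  moves: [-0.6, -0.9, 0.3, 0, 0, 0, 1, -0.6, -0.9, 0.3, 0, 0, 0, 1, -0.6, -0.9, 0, 0, 0, 0, 1, -0.6, -0.9, 0, 0, 0, 0, 1, 0, 0, 0, 0, 0, 0, 1]

```text
time: 24.0
ee_pos: [0.3733, -0.2696, 0.1777]
tcp_rot: [-180.0, 0.0, 25.2]
wrist_force: [-0.8, 0.3, 0.1]
opening: 0.0001
grasp_force: 0.0
```

```bash
python3 - <<'E'
from h import *
c=bot.camera("top"); print(pointer(c)); save(c,"t2")
a=c["color"][130:330,150:350,::-1]; cv2.imwrite("pics/v5.png",cv2.resize(a,(600,600),interpolation=cv2.INTER_CUBIC))
for k,z in(("jaw_tab",.043),("axe_centre",.03),("ring_pointer",.059)):
    for d in bot.landmark_of("top",k)[:1]: print(k,round(d["p"],2),((onz(c,d["pixel"],z)[:2]-C)@Rh*1e3+[0,90]).round(1))
E
```

```text
(353, np.float32(130.81367), np.float32(252.50778))
jaw_tab 0.84 [-90.6  22.5]
axe_centre 0.77 [  1.1 -35. ]
```

View pics/v5.png

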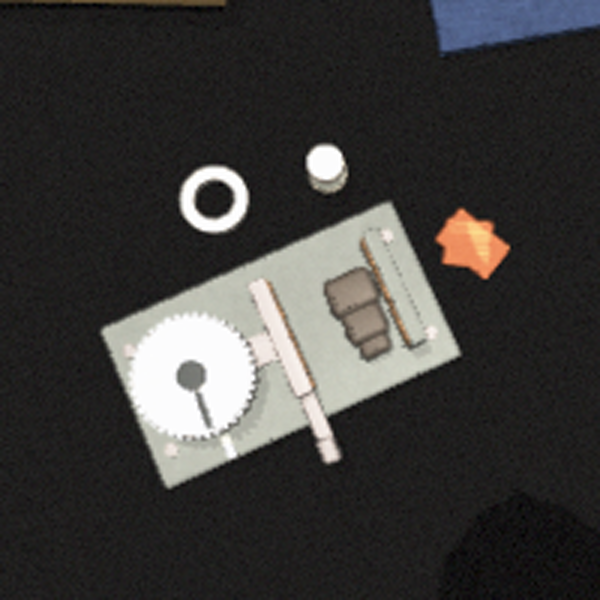

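The picture shows the pointer at the mark, about (210,425), 7° short of two turns. The jaw is fully open with its tab at (330,450), and the axe head and the bystanders in view have not moved.

```bash
python3 -c "
from workcell import bot
print(bot.job_done())"
```

```text
the job is handed in; nothing more can be done
None
```

The job is handed in at about 24 s of the 64 s limit: the ring is about two turns loose with its pointer within 7° of the mark, the jaw is open about 30 mm against its stop, the axe head and the bystanders in the final picture (the magnifier was outside it) show no movement, and the arm is clear; the hand-in call returned no verdict.

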